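# Unclamp the finished bracket and box it

### The job

Slide the vise's yellow-handled jaw all the way back to its stop, then lift the finished aluminium bracket out and set it down, foot flat, in the open bay of the red parts case without dropping it in. Then slide the white cover fully shut over it and leave the vise open. Leave the tools and containers around them where they are.

Things in the scene. Friction and masses are not known exactly. Their poses are not given: they have to be found in the camera images.
- vise: Blue bench vise, fixed, 250 x 165 x 46 mm over all. Origin on the bench under the centre of the part's seat (flat bed, 30 mm above the bench). x: the jaw's line of travel; fixed jaw at +x (face 35 mm from the origin, 46 mm high), moving jaw at -x, end stop block at x = -153 to -167 mm, 44 mm high. y runs along the jaws (110 mm wide).
- jaw (a joint): Travel of the vise's moving jaw in m: 0 clamped on the part, 0.060 fully open at its stop; opens along the vise's -x, about 5 N of friction, stays where left. Its steel lip (8.5 mm thick, top 52 mm above the bench) reaches 8 mm over the bracket's foot when clamped, so the bracket cannot be lifted until the jaw is open.
- jaw_grip (a point): Centre of the top of the yellow upright handle bar on the moving jaw: bar 16 mm thick (along vise x), 60 mm long (along vise y), 34 mm tall; this point is 86 mm above the bench. Moves with the jaw. Axes as the vise's.
- bracket: Finished drilled aluminium bracket, an inverted T, about 0.36 kg: foot 70 (x) x 100 (y) x 12 mm; web 14 mm thick (x), 100 mm long (y), rising 40 mm from the middle of the foot (52 mm high in all). Origin at the centre of the foot's underside, z up. Starts on the vise's seat, 30 mm above the bench, its axes parallel to the vise's.
- case: Red parts case fixed to the bench, 228 (x) x 140 (y) x 64 mm, 74 mm high at the black cover rails along its two long sides. Origin on the bench under its centre. The open bay with the black floor is in its -x half; the +x half is decked over, and the cover parks there.
- case_bay (a point): Centre of the bay's floor, 6 mm above the bench; axes as the case's. The bay is 96 mm (x) by 128 mm (y) and 58 mm deep to the cover's underside; its walls are 6 mm thick.
- cover (a joint): Travel of the case's flat white cover in m: 0 fully shut over the bay, 0.110 fully open; it opens along the case's +x with about 2 N of friction. Starts open, 0.097 to 0.110.
- cover_grip (a point): Centre of the top of the black upright handle bar in the middle of the white cover: bar 14 mm thick (case x), 60 mm long (case y), 30 mm tall; this point is 100 mm above the bench. The cover is 108 (x) x 128 (y) x 6 mm, its top 70 mm above the bench. Moves with the cover. Axes as the case's.
- screwdriver: Loose screwdriver lying on the bench between vise and case; leave alone.
- wrench: Loose steel wrench lying on the bench behind the vise and case; leave alone.
- jar: Loose glass jar, 70 mm across, 100 mm high; leave alone.
- can: Loose yellow can, 60 mm across, 160 mm high; leave alone.
- hammer: Loose hammer lying on the bench; leave alone.
- bin: Loose empty blue bin, 120 x 160 x 70 mm; leave alone.
There are look-alikes about, which are no part of the job. What is shaped like the bracket but orange or pink is not meant.

How it is judged:
By the outcome, as a careful person would: the job done as asked, in the order asked, and still so for the second after the job is handed in, with the robot touching nothing.
It also fails if it takes over 61 s, if anything falls off the work surface, if the arm or the gripper's body presses on something with over 40 N, if the wrist force passes 120 N, or if a joint passes its speed limit or range.

### The arm

A 6-joint arm with a two-finger parallel gripper is mounted at the origin on the work surface. World frame = base frame: x ahead of the robot, y to its left, z up, the work surface at z = 0. Lengths are in mm, angles in degrees, forces in N, time in s.
With the tool pointing down it reaches from about 250 to 775 mm from the base axis. Payload 4 kg.
Tool frame: the origin (TCP) lies on the centre line of the jaws, within the pads' length; the fingertips stand 8 mm ahead of it and the grasp point (between the pads) lies 11 mm behind it; z points along the fingers, y is the line along which they close (so a half turn about z gives the same grasp; the last joint's range is limited). The gripper opens to 94 mm and grips with 3 to 60 N. Pads are 16 mm wide; open, the fingers measure 119 mm over their backs; the gripper's body (75 mm by 177 mm) begins 78 mm behind the grasp point.
Start: joints at [62.217, 4.996, 78.535, -0, 96.463, -5.907], TCP at [204.937, 510.415, 182.806] pointing down, gripper open.
Joint ranges: [-177.83, 177.83], [-43.37, 116.18], [15.69, 146.23], [-61.86, 241.86], [9.47, 152.12], [-147.06, 147.06]. Speed limits (degrees/s): [159.86, 159.86, 180, 180, 180, 180].

### API

Orientations are given as a 3x3 rotation matrix whose columns are the frame's x, y, z axes.
In Python, from cell import get_state, imaging, job gives the robot as it stands.
- The arm moves only by the tool step_arm, never from a script. Its argument "targets" is a list of rows, each an object of numbers: "jaw": the finger opening in mm, from 0 to 94; "dx", "dy", "dz": the shift along the world's x, y, z in mm; "rx", "ry", "rz": the turn, a rotation vector about the world's x, y, z in rad. A call has 1 to 8 rows; each row is the pose to reach, as a shift and turn from the pose commanded when the call began; what a row does not reach only later rows make up. A row lasts 1/8 s, in which the tool goes at most 62.5 mm and 10.7 degrees, less where a joint would pass 70% of its speed; a pose out of reach is approached as far as the arm can. A call with a gripper value outside its range is refused whole. The fingers move at their own pace and stop on an object; "grip_force" is the grip in N (left out, the last holds). Time passes only in rows, so rows that repeat a pose let the fingers close. It gives the time, the measured TCP pose, the force, the opening and the grip force at its end, in the units of the state.
- get_state(): the state, without advancing time (a new reading comes with each control period).
- imaging.capture(name): name is "side" or "top" or "wrist"; returns a dict with "image" (400x640x3 uint8, blue, green, red), "vfov" (degrees; the focal length in pixels is half the picture's height over the tangent of half this angle, whatever the lens; pixels are square), "cx", "cy" (the principal point, pixels), "k1" (the pictures are not rectified: a ray, as slopes to the right and down, at radius r is drawn at 1 + k1 r^2 times it, then the intrinsics apply), "R" (3x3) and "t" (3): a world point X has camera coordinates R X + t. Camera axes: x right, y down, z forward; pixel columns grow to the right and rows downward; lengths in mm; the calibration is good to about 2 mm. A picture is of the moment at which its call begins. There is no depth.
- job.finish_job(): hands the job in; it is judged then, once.
The state is a dict: "clock": time; "qpos": joint angles; "qvel": joint speeds; "tau": joint torques, N m; "tool_pos": TCP position; "ee_rot": TCP orientation; "wrist_force": force on the tool from outside, world axes, zero at the start; "wrist_torque": the same for the moment, N m; "gripper_width": finger opening in mm; "grip_force": force on a finger pad.
Only numpy, scipy, OpenCV 4.12 (cv2) and the standard library are available. Lean on these libraries where they do the work, as an engineer would, in place of code of your own. Each camera call takes 0.05 s, during which the arm holds its last target. There are 200 camera calls.

## Working session

There is one attempt and no reset: what is moved stays moved. The work goes in short steps, Python scripts to look and compute and a tool call to move; the robot and the scene stay as the last step left them, time stands still between calls to the robot, and variables do not carry over. Pictures are saved under pics/ and viewed, at most 10 in all, crops included, and the job is handed in when it is done.

Besides the shell and the picture viewer there is one more tool, called after "Request:" as name(argument=value, ...), one argument or row to a line, values as JSON. step_arm: Moves the arm, as the interface text tells. Its arguments: {"type":"object","properties":{"targets":{"type":"array","items":{"type":"object","properties":{"jaw":{"type":"number"},"dx":{"type":"number"},"dy":{"type":"number"},"dz":{"type":"number"},"rx":{"type":"number"},"ry":{"type":"number"},"rz":{"type":"number"}}}},"grip_force":{"type":"number"}},"required":["targets"]}

```bash
mkdir -p pics; ls
cat > h.py <<'E'
import cv2,numpy as np
from cell import get_state,imaging,job
def cap(n):
    c=imaging.capture(n); c['f']=c['image'].shape[0]/2/np.tan(np.radians(c['vfov']/2)); c['R']=np.array(c['R']);c['t']=np.array(c['t']);return c
def ray(c,uv):
    K=np.array([[c['f'],0,c['cx']],[0,c['f'],c['cy']],[0,0,1]])
    p=cv2.undistortPoints(np.array(uv,float).reshape(-1,1,2),K,np.array([c['k1'],0,0,0,0.])).reshape(-1,2)
    d=np.c_[p,np.ones(len(p))]@c['R']; return -c['R'].T@c['t'],d
def onz(c,uv,z):
    o,d=ray(c,uv); return o+d*((z-o[2])/d[:,2])[:,None]
def proj(c,X):
    K=np.array([[c['f'],0,c['cx']],[0,c['f'],c['cy']],[0,0,1]])
    return cv2.projectPoints(np.array(X,float).reshape(-1,1,3),cv2.Rodrigues(c['R'])[0],c['t'].astype(float),K,np.array([c['k1'],0,0,0,0.]))[0].reshape(-1,2)
E
python3 - <<'E'
from h import *
s=get_state();print(s)
for n in('top','side','wrist'):
    c=cap(n);cv2.imwrite(f'pics/{n}0.png',c['image']);print(n,c['vfov'],c['k1'],-c['R'].T@c['t'],c['R'].round(2).tolist())
E
```

```text
pics
{'clock': 0.0, 'qpos': array([ 6.22180982e+01,  5.03901937e+00,  7.86230285e+01,  5.81470163e-05,
        9.64600356e+01, -5.90557923e+00]), 'qvel': array([-0.02050085, -0.05083749, -0.01804825,  0.07923699,  0.00658435,
        0.03078584]), 'tau': array([-4.86513163e-04, -3.40193224e+01, -3.02423286e+01,  7.16740661e-02,
        3.29971220e-02, -1.80380493e-04]), 'tool_pos': array([204.65342194, 509.88922593, 181.62024623]), 'ee_rot': array([[-9.27990244e-01,  3.72603165e-01, -9.94053165e-04],
       [ 3.72604426e-01,  9.27988356e-01, -1.88467052e-03],
       [ 2.20235561e-04, -2.11934447e-03, -9.99997730e-01]]), 'wrist_force': array([ 0.08613267,  0.25216819, -0.05092763]), 'wrist_torque': array([ 0.02704433,  0.01568829, -0.0062554 ]), 'grip_force': 0.0, 'gripper_width': 93.90811803442155}
top 43.6844560966064 -0.026170763492121968 [ 356.57443449  -13.42754555 1564.60157362] [[0.03, -1.0, -0.02], [-0.99, -0.03, -0.15], [0.15, 0.02, -0.99]]
side 42.04965103659656 -0.10928716267892082 [  -32.23741129 -1088.97835047  1167.74958411] [[0.87, -0.5, -0.02], [-0.34, -0.56, -0.76], [0.37, 0.66, -0.65]]
wrist 69.86660377428333 -0.04261616026847639 [132.935423   538.23623963 383.64576835] [[0.37, 0.93, -0.0], [0.89, -0.36, 0.27], [0.25, -0.1, -0.96]]
```

View pics/top0.png

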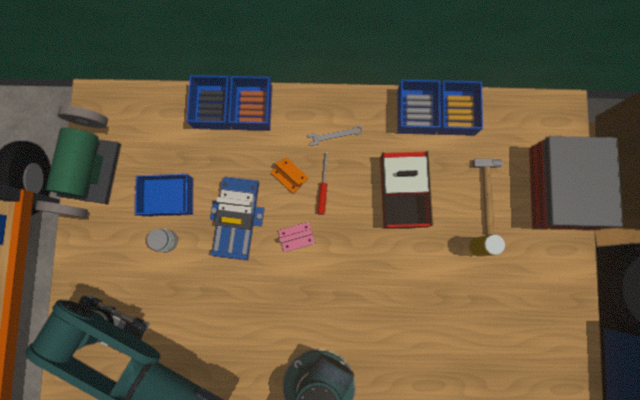

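View pics/side0.png

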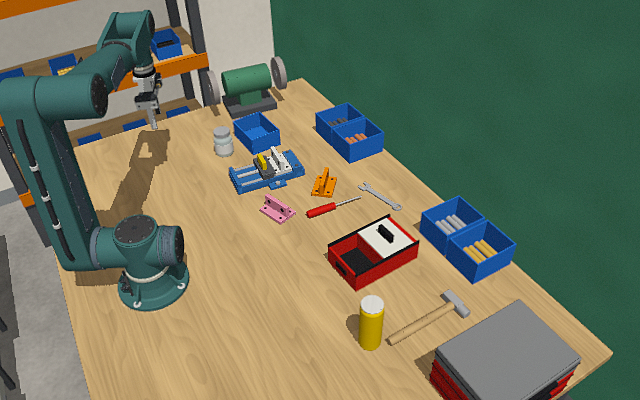

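Top view: the vise is at about (236,218) with its yellow handle at (231,221). The case is at (406,190) with the bay at (406,210), and both have +x pointing up in the image. Next I'll measure with masks and zoom in.

Run:
```python
from h import *
c=cap('top');im=c['image']
a=cv2.resize(im[165:270,190:280],None,fx=4.4,fy=4.4,interpolation=cv2.INTER_CUBIC)
b=cv2.resize(im[145:250,365:455],None,fx=4.4,fy=4.4,interpolation=cv2.INTER_CUBIC)
cv2.imwrite('pics/crop.png',np.hstack([a,b]))
for n in('top','side'):
    c=cap(n) if n=='side' else c
    hsv=cv2.cvtColor(c['image'],cv2.COLOR_BGR2HSV)
    def comps(name,lo,hi,z,amin=15):
        m=cv2.inRange(hsv,lo,hi)
        k,l,st,ce=cv2.connectedComponentsWithStats(m)
        for i in range(1,k):
            if st[i,4]<amin: continue
            pts=np.argwhere(l==i)[:,::-1]
            w=onz(c,pts,z)[:,:2].astype(np.float32)
            if abs(w[:,1]).max()>450 or w[:,0].min()<200 or w[:,0].max()>850: continue
            r=cv2.minAreaRect(w)
            print(n,name,st[i].tolist(),ce[i].round(1),'c',np.round(r[0],1),'sz',np.round(r[1],1),'a',round(r[2],1))
    comps('yellow',(20,120,90),(35,255,255),86)
    comps('red',(0,150,60),(6,255,255),74,40)
    comps('red2',(174,150,60),(180,255,255),74,40)
    comps('white',(0,0,170),(180,50,255),70,30)
    comps('black',(0,0,0),(180,255,40),100,15)
    comps('blue',(100,130,50),(125,255,255),30,60)
```

```text
top yellow [456, 110, 16, 4, 33] [464.2 111.4] c [ 836.7 -423.1] sz [ 9.6 45.9] a 1.5
top yellow [449, 116, 24, 4, 47] [462.4 117.2] c [ 817.3 -413.5] sz [ 9.5 70.4] a 1.5
top yellow [449, 123, 14, 2, 15] [455.3 123.9] c [ 797.9 -397.8] sz [ 3.2 39.7] a 1.5
top yellow [221, 217, 22, 8, 135] [231.5 220.2] c [483.3 271.3] sz [64.7 18.8] a 84.6
top red [383, 152, 43, 5, 163] [404.2 154.1] c [ 700.9 -242.9] sz [ 12.1 128.7] a 4.1
top red [317, 183, 10, 31, 200] [321.8 198.4] c [559.    4.2] sz [21.3 92.7] a 86.5
top red [387, 223, 44, 5, 142] [408.1 225. ] c [ 484.7 -257. ] sz [ 10.2 128.6] a 3.6
top white [385, 157, 43, 35, 1222] [405.7 174.3] c [ 639.8 -248.9] sz [105.8 123.2] a 3.3
top white [217, 191, 35, 14, 323] [235.  197.5] c [554.6 269.6] sz [103.7  34.1] a 84.5
top white [219, 204, 32, 9, 143] [234.8 207.8] c [521.9 267.3] sz [94.8 16.1] a 84.9
top blue [222, 178, 36, 15, 348] [239.6 184.5] c [599.9 263.1] sz [108.1  35.6] a 84.4
top blue [253, 207, 10, 18, 104] [257.  215.6] c [503.4 203.5] sz [27.7 52.7] a 84.5
top blue [212, 227, 35, 32, 550] [230.8 243.8] c [420.3 280.2] sz
[... 899 characters left out ...]
ite [358, 218, 56, 40, 970] [384.9 238.2] c [ 640.4 -246.8] sz [107.8 125.5] a 3.3
side white [436, 221, 14, 13, 38] [442.9 226.9] c [ 812.4 -303.5] sz [ 8.  58.4] a 0.6
side white [442, 220, 13, 12, 33] [448.3 225.6] c [ 830.1 -306.5] sz [ 7.1 55.3] a 0.8
side black [328, 214, 62, 33, 158] [355.7 231.3] c [ 574.8 -208.1] sz [220.4   9.8] a 3.5
side black [378, 225, 15, 18, 138] [385.1 233. ] c [ 630.9 -257.5] sz [24.3 72.2] a 1.2
side black [340, 241, 79, 36, 582] [364.3 259.6] c [ 579.5 -300.5] sz [221.9  83.9] a 3.2
side black [336, 261, 10, 15, 47] [340.5 267.9] c [ 452.8 -303.2] sz [ 8.7 54.4] a 2.4
side blue [229, 150, 76, 44, 1032] [266.4 176.1] c [492.6 254.7] sz [185.5 252.4] a 84.9
```

View pics/crop.png

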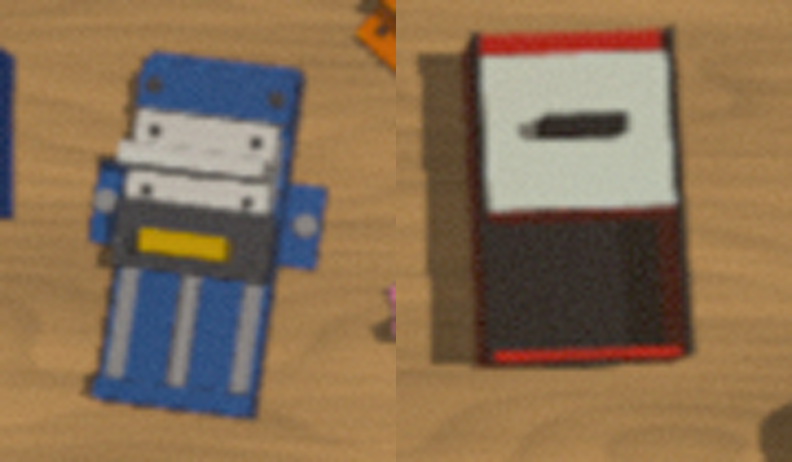

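The crop shows the vise rotated about -5°, with the yellow handle at crop (183,244). The case is at about +3.4°, with the black cover handle at (580,125). I'll move above the handle and turn the tool y axis onto the vise x axis.

Request:
step_arm(
  targets=[
    {"dx": 140, "dy": -118, "rz": -0.64},
    {"dx": 280, "dy": -237, "dz": 20, "rz": -1.283},
    {"dx": 280, "dy": -237, "dz": 20, "rz": -1.283},
    {"dx": 280, "dy": -237, "dz": 20, "rz": -1.283},
    {"dx": 280, "dy": -237, "dz": 20, "rz": -1.283},
    {"dx": 280, "dy": -237, "dz": 20, "rz": -1.283},
    {"dx": 280, "dy": -237, "dz": 20, "rz": -1.283},
    {"dx": 280, "dy": -237, "dz": 20, "rz": -1.283, "jaw": 50},
  ],
)

```text
$.targets[0]: bad value
```

```bash
cat > m.py <<'E'
from h import *
def comps(c,name,lo,hi,z,amin=150):
    hsv=cv2.cvtColor(c['image'],cv2.COLOR_BGR2HSV);m=cv2.inRange(hsv,lo,hi)
    k,l,st,ce=cv2.connectedComponentsWithStats(m)
    for i in range(1,k):
        if st[i,4]<amin: continue
        w=onz(c,np.argwhere(l==i)[:,::-1],z)[:,:2].astype(np.float32)
        r=cv2.minAreaRect(w)
        print(name,st[i].tolist(),'c',np.round(r[0],1),'sz',np.round(r[1],1),'a',round(r[2],1))
E
python3 - <<'E'
from m import *
s=get_state();print(s['clock'],s['tool_pos'],s['qpos'],s['ee_rot'])
c=cap('wrist');cv2.imwrite('pics/w1.png',c['image']);print(-c['R'].T@c['t'])
comps(c,'y',(20,120,60),(35,255,255),86)
E
```

```text
0.25 [204.80681632 510.16625407 182.24375538] [ 6.22175439e+01  5.01784837e+00  7.85754257e+01 -1.42315312e-04
  9.64631590e+01 -5.90699100e+00] [[-9.27995762e-01  3.72590469e-01 -4.56913314e-04]
 [ 3.72590736e-01  9.27995357e-01 -8.72551790e-04]
 [ 9.89089531e-05 -9.79966031e-04 -9.99999515e-01]]
[132.96861614 538.30122101 384.13773416]
y [132, 292, 15, 51, 221] c [268.7 239. ] sz [15.9 79.1] a 54.5
y [492, 292, 15, 51, 212] c [438.6 659.7] sz [18.2 78.2] a 78.6
y [366, 355, 218, 21, 1186] c [505.2 616.5] sz [298.5  24.3] a 68.2
y [296, 367, 70, 10, 354] c [437.2 432.4] sz [91.3 15.4] a 66.8
```

View pics/w1.png

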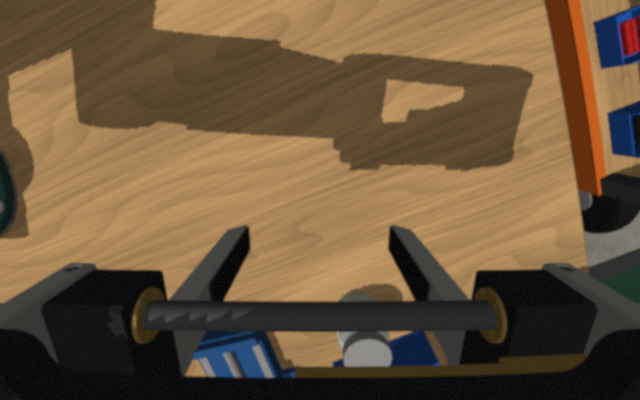

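The move was refused, so every field is probably required. The wrist view shows only the bench and fingers. I'll resend with all fields.

Request:
step_arm(
  targets=[
    {"dx": 140, "dy": -118, "dz": 10, "rx": 0, "ry": 0, "rz": -0.64, "jaw": 94},
    {"dx": 280, "dy": -237, "dz": 20, "rx": 0, "ry": 0, "rz": -1.283, "jaw": 94},
    {"dx": 280, "dy": -237, "dz": 20, "rx": 0, "ry": 0, "rz": -1.283, "jaw": 94},
    {"dx": 280, "dy": -237, "dz": 20, "rx": 0, "ry": 0, "rz": -1.283, "jaw": 94},
    {"dx": 280, "dy": -237, "dz": 20, "rx": 0, "ry": 0, "rz": -1.283, "jaw": 94},
    {"dx": 280, "dy": -237, "dz": 20, "rx": 0, "ry": 0, "rz": -1.283, "jaw": 94},
    {"dx": 280, "dy": -237, "dz": 20, "rx": 0, "ry": 0, "rz": -1.283, "jaw": 94},
    {"dx": 280, "dy": -237, "dz": 20, "rx": 0, "ry": 0, "rz": -1.283, "jaw": 94},
  ],
)

```text
clock: 1.3
tool_pos: [485.3, 272.8, 202.5]
ee_rot: [[0.093, 0.996, -0.001], [0.996, -0.093, -0.0], [-0.0, -0.0, -1.0]]
wrist_force: [0.2, -0.1, -1.1]
gripper_width: 94.2
grip_force: 0.0
```

Run:
```python
from m import *
c=cap('wrist');cv2.imwrite('pics/w2.png',c['image']);print(-c['R'].T@c['t'])
comps(c,'y',(20,120,60),(35,255,255),86)
```

```text
[492.56533299 349.01090895 404.42894017]
y [311, 158, 14, 55, 750] c [484.  276.3] sz [63.1 15.2] a 84.6
y [132, 293, 15, 50, 198] c [226.6 119. ] sz [83.  16.1] a 70.0
y [492, 294, 15, 49, 192] c [710.2  72.5] sz [16.7 81. ] a 8.2
y [528, 356, 51, 15, 161] c [798.  -18.1] sz [23.7 79. ] a 85.1
y [320, 367, 82, 10, 303] c [518.9   2.6] sz [ 14.8 114.8] a 85.0
y [398, 366, 48, 10, 185] c [605.4  -5.4] sz [14.8 68.1] a 84.9
```

View pics/w2.png

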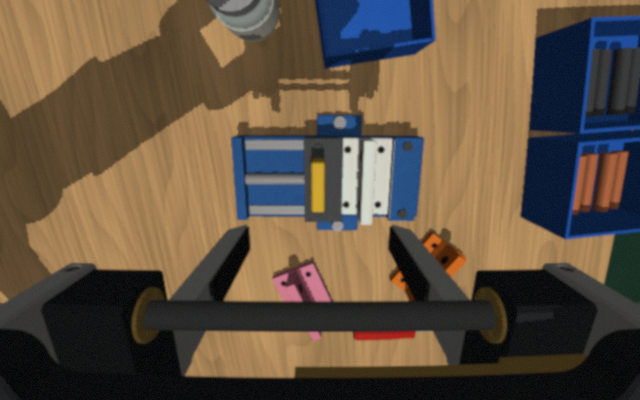

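The yellow handle is at pixel (318,185), which puts it at about (484,276) at z 86. The bracket web is at (368,180). I'll close the jaws to 36 mm and descend over the handle.

Request:
step_arm(
  targets=[
    {"dx": -1, "dy": 3, "dz": -40, "rx": 0, "ry": 0, "rz": 0, "jaw": 36},
    {"dx": -1, "dy": 3, "dz": -80, "rx": 0, "ry": 0, "rz": 0, "jaw": 36},
    {"dx": -1, "dy": 3, "dz": -90, "rx": 0, "ry": 0, "rz": 0, "jaw": 36},
    {"dx": -1, "dy": 3, "dz": -90, "rx": 0, "ry": 0, "rz": 0, "jaw": 36},
    {"dx": -1, "dy": 3, "dz": -90, "rx": 0, "ry": 0, "rz": 0, "jaw": 36},
  ],
)

```text
clock: 1.98
tool_pos: [485.0, 277.2, 115.1]
ee_rot: [[0.093, 0.996, 0.004], [0.996, -0.093, 0.002], [0.002, 0.004, -1.0]]
wrist_force: [-0.3, 0.6, -0.4]
gripper_width: 47.5
grip_force: 0.0
```

Request:
step_arm(
  targets=[
    {"dx": 0, "dy": 0, "dz": 0, "rx": 0, "ry": 0, "rz": 0, "jaw": 36},
    {"dx": 0, "dy": 0, "dz": -10, "rx": 0, "ry": 0, "rz": 0, "jaw": 36},
    {"dx": 0, "dy": 0, "dz": -30, "rx": 0, "ry": 0, "rz": 0, "jaw": 36},
    {"dx": 0, "dy": 0, "dz": -46, "rx": 0, "ry": 0, "rz": 0, "jaw": 36},
    {"dx": 0, "dy": 0, "dz": -46, "rx": 0, "ry": 0, "rz": 0, "jaw": 36},
  ],
)

```text
clock: 2.6
tool_pos: [482.6, 275.8, 64.6]
ee_rot: [[0.094, 0.996, -0.004], [0.996, -0.094, -0.002], [-0.002, -0.004, -1.0]]
wrist_force: [0.3, 0.4, 0.8]
gripper_width: 35.8
grip_force: 0.0
```

Request:
step_arm(
  grip_force=25,
  targets=[
    {"dx": 0, "dy": 0, "dz": 0, "rx": 0, "ry": 0, "rz": 0, "jaw": 10},
    {"dx": 0, "dy": 0, "dz": 0, "rx": 0, "ry": 0, "rz": 0, "jaw": 10},
    {"dx": 0, "dy": 0, "dz": 0, "rx": 0, "ry": 0, "rz": 0, "jaw": 10},
    {"dx": 0, "dy": 0, "dz": 0, "rx": 0, "ry": 0, "rz": 0, "jaw": 10},
    {"dx": 0, "dy": 0, "dz": 0, "rx": 0, "ry": 0, "rz": 0, "jaw": 10},
  ],
)

```text
clock: 3.22
tool_pos: [484.0, 276.4, 66.9]
ee_rot: [[0.094, 0.996, 0.0], [0.996, -0.094, 0.0], [0.0, 0.0, -1.0]]
wrist_force: [-0.1, 0.1, 0.3]
gripper_width: 10.3
grip_force: 0.0
```

The fingers closed past 16 mm with no grip force, so I'll take a picture.

Run:
```python
from m import *
c=cap('wrist');w=c['image']
t=cap('side')['image'][110:210,190:320]
cv2.imwrite('pics/w3.png',np.vstack([w[:330,80:560],cv2.resize(t,(351,270),interpolation=cv2.INTER_CUBIC)[:, :].copy() if 0 else cv2.copyMakeBorder(cv2.resize(t,(351,270),interpolation=cv2.INTER_CUBIC),0,0,0,129,cv2.BORDER_CONSTANT)]))
comps(c,'y',(20,120,60),(35,255,255),86)
print(get_state()['tool_pos'],get_state()['gripper_width'])
```

```text
y [307, 186, 25, 90, 1828] c [484.2 278. ] sz [65.5 16.1] a 84.5
y [339, 290, 7, 56, 181] c [494.9 206.8] sz [49.6  4.6] a 85.8
y [293, 292, 7, 54, 168] c [460.  209.3] sz [47.9  4.2] a 82.2
y [180, 360, 254, 17, 2090] c [463.1 161.2] sz [ 16.8 207.3] a 84.5
y [124, 365, 58, 10, 322] c [335.3 169.7] sz [ 9.4 48.9] a 84.4
[483.92043662 276.41543673  66.84329869] 10.012984071492257
```

View pics/w3.png

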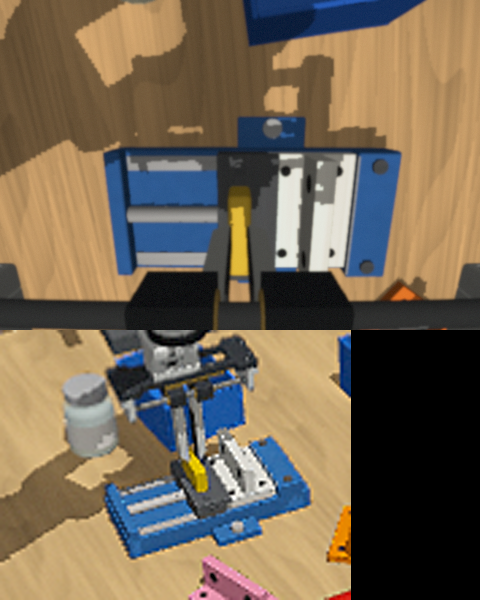

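The fingers appear to flank the handle near its top, or to sit just behind it. I'll project the expected fingertips into both views to check.

Run:
```python
from m import *
s=get_state();p=s['tool_pos'];R=s['ee_rot']
out=[]
for n,(x0,y0,x1,y1,k) in {'wrist':(240,130,400,330,3),'side':(225,110,305,210,6)}.items():
    c=cap(n)
    k=3 if n=='wrist' else 6
    a=cv2.resize(c['image'][y0:y1,x0:x1],None,fx=k,fy=k,interpolation=cv2.INTER_CUBIC)
    for loc,col in (((0,5,8),(0,0,255)),((0,-5,8),(0,0,255)),((0,5,-11),(0,255,0)),((0,-5,-11),(0,255,0))):
        u=(proj(c,p+R@np.array(loc,float))[0]-[x0,y0]+.5)*k; cv2.circle(a,tuple(int(v) for v in u),3,col,-1)
    ux=np.array([np.cos(np.radians(-5.4)),np.sin(np.radians(-5.4)),0]);uy=np.array([-ux[1],ux[0],0])
    h=np.array([484,276.5,86])
    for i,j in((1,1),(1,-1),(-1,-1),(-1,1)):
        u=(proj(c,h+ux*8*i+uy*30*j)[0]-[x0,y0]+.5)*k; cv2.circle(a,tuple(int(v) for v in u),3,(255,0,255),-1)
    out.append(cv2.resize(a,(int(a.shape[1]*500/a.shape[0]),500)))
cv2.imwrite('pics/w4.png',np.hstack(out))
```

```text
(no output)
```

View pics/w4.png

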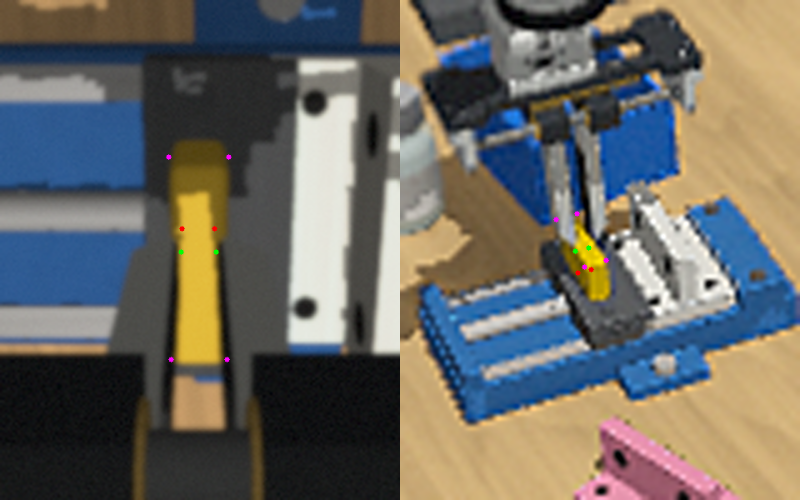

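In the wrist view the handle sits between the fingers, which look about 16 mm apart. The reported opening of 10 doesn't fit that, so I'll command a full close.

Request:
step_arm(
  grip_force=25,
  targets=[
    {"dx": 0, "dy": 0, "dz": 0, "rx": 0, "ry": 0, "rz": 0, "jaw": 0},
    {"dx": 0, "dy": 0, "dz": 0, "rx": 0, "ry": 0, "rz": 0, "jaw": 0},
    {"dx": 0, "dy": 0, "dz": 0, "rx": 0, "ry": 0, "rz": 0, "jaw": 0},
    {"dx": 0, "dy": 0, "dz": 0, "rx": 0, "ry": 0, "rz": 0, "jaw": 0},
  ],
)

```text
clock: 3.92
tool_pos: [483.9, 276.4, 66.8]
ee_rot: [[0.094, 0.996, 0.0], [0.996, -0.094, -0.0], [-0.0, 0.0, -1.0]]
wrist_force: [-0.4, 0.7, 0.3]
gripper_width: 0.5
grip_force: 0.0
```

Run:
```python
from m import *
c=cap('wrist');h=cv2.cvtColor(c['image'],cv2.COLOR_BGR2HSV);m=cv2.inRange(h,(20,120,40),(35,255,255))
for r in range(180,285,10):
    x=np.flatnonzero(m[r,280:360])+280; print(r,x.min() if len(x) else None,x.max() if len(x) else None,len(x), c['image'][r,290:350:4].sum(1).tolist())
```

```text
180 None None 0 [278, 280, 142, 123, 115, 122, 125, 126, 119, 122, 128, 127, 125, 137, 228]
190 309 329 21 [276, 279, 236, 122, 115, 152, 174, 172, 176, 173, 140, 228, 236, 234, 236]
200 307 331 25 [273, 276, 236, 136, 124, 228, 244, 253, 243, 241, 201, 229, 234, 239, 235]
210 308 330 23 [323, 320, 232, 238, 211, 227, 250, 250, 246, 250, 220, 234, 232, 236, 239]
220 308 330 23 [458, 459, 279, 231, 227, 228, 241, 249, 250, 239, 217, 232, 246, 238, 236]
230 None None 0 [287, 284, 241, 227, 222, 226, 217, 86, 177, 220, 224, 223, 226, 235, 235]
240 318 320 3 [270, 280, 251, 219, 223, 228, 219, 117, 168, 224, 223, 224, 227, 243, 231]
250 318 320 3 [260, 256, 227, 219, 224, 222, 212, 98, 144, 225, 222, 223, 229, 234, 237]
260 318 320 3 [506, 386, 223, 224, 221, 221, 215, 113, 127, 222, 224, 229, 221, 223, 236]
270 317 321 5 [394, 205, 203, 199, 199, 196, 204, 190, 122, 206, 199, 199, 201, 196, 208]
280 None None 0 [51, 41, 56, 50, 61, 48, 174, 104, 105, 70, 60, 50, 41, 51, 29]
```

Run:
```python
from m import *
s=get_state();p=s['tool_pos'];R=s['ee_rot']
c=cap('wrist');im=c['image']
h=cv2.cvtColor(im,cv2.COLOR_BGR2HSV);m=cv2.inRange(h,(20,120,40),(35,255,255))
for x in (310,314,318,322,326): 
    y=np.flatnonzero(m[180:250,x])+180; print(x,y.max())
d=cap('side')
for z in (-25,-20,-15,-10,0,8): print(z,proj(c,p+R@[8,0,z]),proj(c,p+R@[0,0,z]),proj(d,p+R@[0,0,z]))
cv2.imwrite('pics/s5.png',np.hstack([cv2.resize(d['image'][125:190,230:300],None,fx=7,fy=7,interpolation=cv2.INTER_CUBIC),np.zeros((455,4,3),np.uint8),cv2.resize(im[170:285,290:350],None,fx=3.9565,fy=3.9565,interpolation=cv2.INTER_CUBIC)[:455]]))
```

```text
310 225
314 224
318 249
322 224
326 225
-25 [[318.94422113 226.91414472]] [[318.95483561 238.14226227]] [[260.50672808 156.18998565]]
-20 [[318.94093086 224.23130192]] [[318.95132401 235.21502949]] [[260.6459146  157.34481606]]
-15 [[318.93779962 221.6783112 ]] [[318.94797993 232.42764189]] [[260.78467677 158.49559911]]
-10 [[318.93481622 219.24601648]] [[318.94479174 229.77037557]] [[260.92301599 159.64235226]]
0 [[318.92925313 214.71098129]] [[318.93884161 224.81159254]] [[261.19843122 161.92383835]]
8 [[318.92515158 211.36774922]] [[318.93445043 221.15242684]] [[261.41755695 163.73756414]]
```

View pics/s5.png

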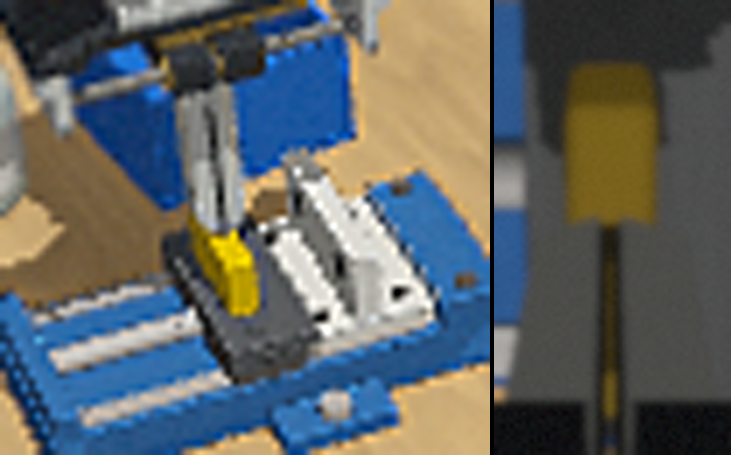

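The tips sit at row 225, which puts them about 21 mm above the reported TCP z instead of 8 mm below it. The fingers closed just above the handle, and the side view agrees. From here on I'll use fingertip z = reported z + 21. I'll open and go 28 mm lower.

Request:
step_arm(
  targets=[
    {"dx": 0, "dy": 0, "dz": 4, "rx": 0, "ry": 0, "rz": 0, "jaw": 36},
    {"dx": 0, "dy": 0, "dz": 4, "rx": 0, "ry": 0, "rz": 0, "jaw": 36},
    {"dx": 0, "dy": 0, "dz": 4, "rx": 0, "ry": 0, "rz": 0, "jaw": 36},
    {"dx": 0, "dy": 0, "dz": 4, "rx": 0, "ry": 0, "rz": 0, "jaw": 36},
    {"dx": 0, "dy": 0, "dz": 4, "rx": 0, "ry": 0, "rz": 0, "jaw": 36},
    {"dx": 0, "dy": 0, "dz": -10, "rx": 0, "ry": 0, "rz": 0, "jaw": 36},
    {"dx": 0, "dy": 0, "dz": -25, "rx": 0, "ry": 0, "rz": 0, "jaw": 36},
    {"dx": 0, "dy": 0, "dz": -25, "rx": 0, "ry": 0, "rz": 0, "jaw": 36},
  ],
)

```text
clock: 5.08
tool_pos: [482.1, 275.6, 39.0]
ee_rot: [[0.094, 0.996, -0.005], [0.996, -0.094, -0.002], [-0.003, -0.004, -1.0]]
wrist_force: [-0.5, 0.5, -0.1]
gripper_width: 35.9
grip_force: 0.0
```

Request:
step_arm(
  grip_force=25,
  targets=[
    {"dx": 0, "dy": 0, "dz": 0, "rx": 0, "ry": 0, "rz": 0, "jaw": 5},
    {"dx": 0, "dy": 0, "dz": 0, "rx": 0, "ry": 0, "rz": 0, "jaw": 5},
    {"dx": 0, "dy": 0, "dz": 0, "rx": 0, "ry": 0, "rz": 0, "jaw": 5},
    {"dx": 0, "dy": 0, "dz": 0, "rx": 0, "ry": 0, "rz": 0, "jaw": 5},
  ],
)

```text
clock: 5.58
tool_pos: [484.2, 276.6, 42.4]
ee_rot: [[0.094, 0.996, 0.001], [0.996, -0.094, 0.001], [0.001, 0.001, -1.0]]
wrist_force: [-0.2, -0.1, 2.4]
gripper_width: 15.7
grip_force: 25.0
```

The handle is gripped at 15.7 mm with 25 N. Now I'll drag 60 mm along the vise's -x.

Request:
step_arm(
  targets=[
    {"dx": -8, "dy": 0.8, "dz": 0, "rx": 0, "ry": 0, "rz": 0, "jaw": 5},
    {"dx": -18, "dy": 1.7, "dz": 0, "rx": 0, "ry": 0, "rz": 0, "jaw": 5},
    {"dx": -28, "dy": 2.6, "dz": 0, "rx": 0, "ry": 0, "rz": 0, "jaw": 5},
    {"dx": -38, "dy": 3.6, "dz": 0, "rx": 0, "ry": 0, "rz": 0, "jaw": 5},
    {"dx": -47, "dy": 4.4, "dz": 0, "rx": 0, "ry": 0, "rz": 0, "jaw": 5},
    {"dx": -54, "dy": 5.1, "dz": 0, "rx": 0, "ry": 0, "rz": 0, "jaw": 5},
    {"dx": -58, "dy": 5.5, "dz": 0, "rx": 0, "ry": 0, "rz": 0, "jaw": 5},
    {"dx": -60, "dy": 5.7, "dz": 0, "rx": 0, "ry": 0, "rz": 0, "jaw": 5},
  ],
)

```text
clock: 6.58
tool_pos: [425.3, 282.3, 42.4]
ee_rot: [[0.094, 0.996, 0.004], [0.996, -0.094, 0.001], [0.001, 0.004, -1.0]]
wrist_force: [5.9, -0.0, -1.3]
gripper_width: 15.9
grip_force: 25.0
```

Request:
step_arm(
  targets=[
    {"dx": -1, "dy": 0.1, "dz": 0, "rx": 0, "ry": 0, "rz": 0, "jaw": 5},
    {"dx": -1.5, "dy": 0.1, "dz": 0, "rx": 0, "ry": 0, "rz": 0, "jaw": 5},
    {"dx": -1.5, "dy": 0.1, "dz": 0, "rx": 0, "ry": 0, "rz": 0, "jaw": 5},
  ],
)

```text
clock: 6.95
tool_pos: [424.6, 282.4, 42.4]
ee_rot: [[0.094, 0.996, 0.005], [0.996, -0.094, 0.001], [0.001, 0.005, -1.0]]
wrist_force: [7.0, 0.8, -1.8]
gripper_width: 16.2
grip_force: 25.0
```

Request:
step_arm(
  targets=[
    {"dx": -1.5, "dy": 0.1, "dz": 0, "rx": 0, "ry": 0, "rz": 0, "jaw": 5},
    {"dx": -3, "dy": 0.2, "dz": 0, "rx": 0, "ry": 0, "rz": 0, "jaw": 5},
    {"dx": -3, "dy": 0.2, "dz": 0, "rx": 0, "ry": 0, "rz": 0, "jaw": 5},
  ],
)

```text
clock: 7.32
tool_pos: [424.7, 282.4, 42.4]
ee_rot: [[0.095, 0.995, 0.011], [0.996, -0.095, 0.001], [0.002, 0.011, -1.0]]
wrist_force: [14.8, 0.3, -7.6]
gripper_width: 16.1
grip_force: 25.1
```

The force rises with no motion, so the jaw is at its stop. I'll release, lift, and look at the bracket.

Request:
step_arm(
  targets=[
    {"dx": 4, "dy": -0.4, "dz": 0, "rx": 0, "ry": 0, "rz": 0, "jaw": 36},
    {"dx": 4, "dy": -0.4, "dz": 0, "rx": 0, "ry": 0, "rz": 0, "jaw": 36},
    {"dx": 4, "dy": -0.4, "dz": 0, "rx": 0, "ry": 0, "rz": 0, "jaw": 36},
    {"dx": 4, "dy": -0.4, "dz": 50, "rx": 0, "ry": 0, "rz": 0, "jaw": 36},
    {"dx": 4, "dy": -0.4, "dz": 90, "rx": 0, "ry": 0, "rz": 0, "jaw": 36},
    {"dx": 70, "dy": -5, "dz": 110, "rx": 0, "ry": 0, "rz": 0, "jaw": 36},
    {"dx": 117, "dy": -11, "dz": 110, "rx": 0, "ry": 0, "rz": 0, "jaw": 36},
    {"dx": 117, "dy": -11, "dz": 110, "rx": 0, "ry": 0, "rz": 0, "jaw": 36},
  ],
)

```text
clock: 8.32
tool_pos: [538.4, 270.4, 150.2]
ee_rot: [[0.096, 0.995, -0.002], [0.995, -0.096, -0.001], [-0.001, -0.002, -1.0]]
wrist_force: [-0.5, -0.5, -0.9]
gripper_width: 36.2
grip_force: 0.0
```

Run:
```python
from m import *
for i in range(3): c=cap('wrist')
print(get_state()['tool_pos'],get_state()['clock'])
cv2.imwrite('pics/w6.png',c['image'][60:330,200:560])
comps(c,'y',(20,120,60),(35,255,255),86)
for v in (110,140,170): comps(c,f'w{v}',(0,0,v),(180,60,255),82)
```

```text
[535.13773388 271.57062544 151.27517952] 8.475
y [196, 168, 29, 64, 1460] c [430.1 281.8] sz [63.9 25.2] a 84.4
y [386, 291, 10, 54, 228] c [601.2 129.4] sz [70.4 10.2] a 89.1
y [243, 292, 13, 53, 215] c [443.5 143.9] sz [70.4 10.6] a 74.8
y [178, 359, 309, 18, 2141] c [532.2  64.6] sz [ 23.5 370.3] a 84.9
w110 [142, 0, 55, 19, 685] c [424.4 451.9] sz [14.1 47. ] a 82.7
w110 [183, 17, 26, 15, 217] c [444.2 436.1] sz [20.3 11. ] a 23.1
w110 [245, 144, 115, 105, 6803] c [519.8 274.1] sz [105.9 108.3] a 84.6
w110 [247, 188, 45, 9, 394] c [487.5 283.8] sz [ 8.1 43.3] a 84.5
w110 [483, 329, 17, 45, 471] c [720.8  63.4] sz [13.1 71.1] a 12.9
w140 [247, 144, 111, 104, 6257] c [520.3 274.6] sz [104.7 107.2] a 84.6
w140 [248, 190, 43, 5, 169] c [487.6 283.8] sz [ 4.  41.2] a 84.6
w140 [484, 331, 16, 42, 368] c [721.9  63.6] sz [10.5 67.7] a 13.2
w170 [293, 145, 64, 101, 5186] c [541.  273.4] sz [101.8  60.5] a 84.1
```

View pics/w6.png

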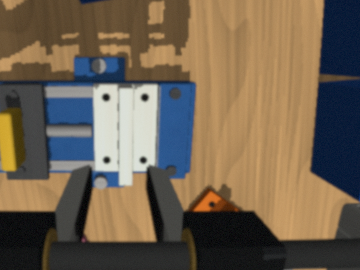

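The jaw is fully open. The bracket web top runs from (319,145) to (333,245) in the full image and the foot from about (293,144) to (358,230). I'll turn these into world positions.

Run:
```python
from m import *
c=cap('wrist')
for n,z,p in(('web',82,[(319.5,144),(333.5,144),(319.5,245.5),(333.5,245.5)]),('foot',42,[(293.5,144),(358.5,144),(293.5,230),(358.5,230)])):
    w=onz(c,p,z)[:,:2];print(n,w.round(1).tolist(),w.mean(0).round(1))
# column-profile of web at mid rows
g=cv2.cvtColor(c['image'],cv2.COLOR_BGR2GRAY)
for r in(165,180,195,210): print(r,g[r,286:366].tolist())
print(get_state()['tool_pos'])
```

```text
web [[540.7, 325.4], [553.7, 324.2], [531.0, 222.7], [545.4, 221.3]] [542.7 273.4]
foot [[512.6, 324.8], [582.1, 318.2], [501.0, 226.6], [576.3, 219.5]] [543.  272.3]
165 [77, 76, 77, 77, 77, 77, 90, 126, 178, 210, 220, 220, 221, 221, 220, 219, 219, 221, 220, 219, 219, 219, 218, 218, 218, 217, 219, 218, 219, 217, 204, 173, 149, 170, 206, 218, 222, 221, 222, 221, 221, 221, 223, 220, 220, 218, 214, 203, 207, 215, 219, 220, 219, 219, 218, 220, 220, 220, 218, 218, 217, 217, 218, 218, 217, 217, 217, 219, 219, 219, 202, 157, 117, 113, 108, 91, 83, 82, 83, 85]
180 [77, 78, 76, 79, 79, 81, 85, 122, 175, 210, 220, 221, 221, 221, 221, 221, 221, 221, 221, 221, 219, 219, 220, 219, 218, 218, 218, 218, 220, 220, 217, 217, 214, 212, 218, 221, 221, 221, 221, 221, 221, 220, 221, 220, 218, 218, 212, 202, 208, 216, 220, 221, 220, 220, 219, 220, 220, 219, 219, 218, 218, 218, 219, 219, 218, 218, 218, 220, 218, 207, 171, 134, 124, 120, 99, 89, 82, 80, 81, 84]
195 [135, 134, 136, 135, 128, 112, 95, 108, 155, 196, 216, 221, 221, 221, 221, 223, 221, 222, 222, 221, 220, 220, 220, 219, 218, 219, 219, 220, 220, 220, 218, 206, 187, 189, 210, 220, 221, 221, 222, 222, 223, 221, 220, 220, 219, 217, 212, 211, 215, 218, 222, 220, 220, 220, 220, 220, 219, 221, 220, 220, 220, 219, 219, 218, 217, 219, 220, 220, 218, 200, 159, 130, 119, 106, 90, 85, 82, 80, 81, 80]
210 [80, 78, 81, 79, 77, 79, 79, 90, 131, 181, 213, 221, 221, 222, 221, 221, 222, 221, 222, 221, 221, 221, 220, 220, 221, 219, 219, 220, 222, 222, 219, 207, 185, 188, 212, 220, 221, 220, 220, 222, 221, 222, 220, 219, 218, 214, 210, 213, 218, 221, 222, 221, 221, 221, 221, 221, 220, 220, 220, 221, 220, 221, 220, 219, 219, 220, 221, 220, 205, 165, 127, 121, 113, 97, 85, 81, 82, 81, 80, 82]
[535.02206739 271.7110819  151.67687815]
```

Bracket centre is (542.8,273). I'll descend to tip z of about 52.

Request:
step_arm(
  targets=[
    {"dx": 8, "dy": 1.5, "dz": -20, "rx": 0, "ry": 0, "rz": 0, "jaw": 36},
    {"dx": 8, "dy": 1.5, "dz": -35, "rx": 0, "ry": 0, "rz": 0, "jaw": 36},
    {"dx": 8, "dy": 1.5, "dz": -50, "rx": 0, "ry": 0, "rz": 0, "jaw": 36},
    {"dx": 8, "dy": 1.5, "dz": -70, "rx": 0, "ry": 0, "rz": 0, "jaw": 36},
    {"dx": 8, "dy": 1.5, "dz": -90, "rx": 0, "ry": 0, "rz": 0, "jaw": 36},
    {"dx": 8, "dy": 1.5, "dz": -108, "rx": 0, "ry": 0, "rz": 0, "jaw": 36},
    {"dx": 8, "dy": 1.5, "dz": -119, "rx": 0, "ry": 0, "rz": 0, "jaw": 36},
    {"dx": 8, "dy": 1.5, "dz": -119, "rx": 0, "ry": 0, "rz": 0, "jaw": 36},
  ],
)

```text
clock: 9.52
tool_pos: [543.7, 272.6, 31.5]
ee_rot: [[0.094, 0.996, -0.002], [0.996, -0.094, -0.001], [-0.001, -0.002, -1.0]]
wrist_force: [0.3, -0.1, 0.4]
gripper_width: 36.1
grip_force: 0.0
```

Request:
step_arm(
  grip_force=30,
  targets=[
    {"dx": 0, "dy": 0, "dz": 0, "rx": 0, "ry": 0, "rz": 0, "jaw": 36},
    {"dx": 0, "dy": 0, "dz": 0, "rx": 0, "ry": 0, "rz": 0, "jaw": 5},
    {"dx": 0, "dy": 0, "dz": 0, "rx": 0, "ry": 0, "rz": 0, "jaw": 5},
    {"dx": 0, "dy": 0, "dz": 0, "rx": 0, "ry": 0, "rz": 0, "jaw": 5},
    {"dx": 0, "dy": 0, "dz": 0, "rx": 0, "ry": 0, "rz": 0, "jaw": 5},
    {"dx": 0, "dy": 0, "dz": 0, "rx": 0, "ry": 0, "rz": 0, "jaw": 5},
  ],
)

```text
clock: 10.28
tool_pos: [542.5, 273.3, 33.5]
ee_rot: [[0.094, 0.996, -0.003], [0.996, -0.094, 0.0], [0.0, -0.003, -1.0]]
wrist_force: [-4.6, 0.2, 4.5]
gripper_width: 13.3
grip_force: 30.0
```

The bracket is gripped (13.3 mm, 30 N). I'll lift straight up.

Request:
step_arm(
  targets=[
    {"dx": 0, "dy": 0, "dz": 5, "rx": 0, "ry": 0, "rz": 0, "jaw": 5},
    {"dx": 0, "dy": 0, "dz": 15, "rx": 0, "ry": 0, "rz": 0, "jaw": 5},
    {"dx": 0, "dy": 0, "dz": 30, "rx": 0, "ry": 0, "rz": 0, "jaw": 5},
    {"dx": 0, "dy": 0, "dz": 50, "rx": 0, "ry": 0, "rz": 0, "jaw": 5},
    {"dx": 0, "dy": 0, "dz": 70, "rx": 0, "ry": 0, "rz": 0, "jaw": 5},
    {"dx": 0, "dy": 0, "dz": 90, "rx": 0, "ry": 0, "rz": 0, "jaw": 5},
    {"dx": 0, "dy": 0, "dz": 105, "rx": 0, "ry": 0, "rz": 0, "jaw": 5},
    {"dx": 0, "dy": 0, "dz": 110, "rx": 0, "ry": 0, "rz": 0, "jaw": 5},
  ],
)

```text
clock: 11.28
tool_pos: [545.5, 273.2, 144.9]
ee_rot: [[0.094, 0.996, 0.004], [0.996, -0.094, 0.001], [0.001, 0.003, -1.0]]
wrist_force: [-0.3, 0.2, -4.0]
gripper_width: 14.0
grip_force: 30.0
```

Request:
step_arm(
  targets=[
    {"dx": 0, "dy": -15, "dz": 0, "rx": 0, "ry": 0, "rz": 0, "jaw": 5},
    {"dx": 0, "dy": -45, "dz": 0, "rx": 0, "ry": 0, "rz": 0.02, "jaw": 5},
    {"dx": 0, "dy": -85, "dz": 0, "rx": 0, "ry": 0, "rz": 0.04, "jaw": 5},
    {"dx": 0, "dy": -130, "dz": 0, "rx": 0, "ry": 0, "rz": 0.06, "jaw": 5},
    {"dx": 0, "dy": -175, "dz": 0, "rx": 0, "ry": 0, "rz": 0.09, "jaw": 5},
    {"dx": -3, "dy": -215, "dz": 0, "rx": 0, "ry": 0, "rz": 0.12, "jaw": 5},
    {"dx": -5, "dy": -250, "dz": 0, "rx": 0, "ry": 0, "rz": 0.14, "jaw": 5},
    {"dx": -5, "dy": -280, "dz": 0, "rx": 0, "ry": 0, "rz": 0.155, "jaw": 5},
  ],
)

```text
clock: 12.28
tool_pos: [538.1, -9.5, 141.6]
ee_rot: [[-0.06, 0.998, -0.002], [0.998, 0.06, -0.001], [-0.0, -0.002, -1.0]]
wrist_force: [0.0, -0.6, -4.1]
gripper_width: 13.5
grip_force: 30.0
```

Request:
step_arm(
  targets=[
    {"dx": 0, "dy": -40, "dz": 0, "rx": 0, "ry": 0, "rz": 0, "jaw": 5},
    {"dx": 0, "dy": -80, "dz": 0, "rx": 0, "ry": 0, "rz": 0, "jaw": 5},
    {"dx": 0, "dy": -115, "dz": 0, "rx": 0, "ry": 0, "rz": 0, "jaw": 5},
    {"dx": 0, "dy": -145, "dz": 0, "rx": 0, "ry": 0, "rz": 0, "jaw": 5},
    {"dx": 0, "dy": -170, "dz": 0, "rx": 0, "ry": 0, "rz": 0, "jaw": 5},
    {"dx": 0, "dy": -185, "dz": 0, "rx": 0, "ry": 0, "rz": 0, "jaw": 5},
    {"dx": 0, "dy": -190, "dz": 0, "rx": 0, "ry": 0, "rz": 0, "jaw": 5},
    {"dx": 0, "dy": -190, "dz": 0, "rx": 0, "ry": 0, "rz": 0, "jaw": 5},
  ],
)

```text
clock: 13.28
tool_pos: [539.2, -196.8, 142.5]
ee_rot: [[-0.061, 0.998, -0.0], [0.998, 0.061, 0.001], [0.001, -0.0, -1.0]]
wrist_force: [-0.2, -0.1, -4.3]
gripper_width: 13.9
grip_force: 30.0
```

Run:
```python
from m import *
for i in range(2): c=cap('wrist')
s=get_state();print(s['tool_pos'],s['clock'],s['ee_rot'][:,1],s['gripper_width'])
im=c['image'];cv2.imwrite('pics/w7.png',im)
comps(c,'red',(0,130,40),(7,255,255),64)
comps(c,'white',(0,0,150),(180,60,255),70)
comps(c,'black',(0,0,0),(180,255,45),100,400)
d=cap('top')
comps(d,'Tred',(0,150,60),(7,255,255),64,60)
comps(d,'Twhite',(0,0,170),(180,50,255),70,300)
```

```text
[ 539.44244584 -196.18927996  142.77412906] 13.375 [9.98077607e-01 6.19765279e-02 1.72151619e-05] 13.779983142824921
red [310, 0, 98, 16, 915] c [563.4 -22.4] sz [84.8 12.1] a 3.9
red [371, 175, 107, 12, 858] c [ 644.5 -172.5] sz [109.1  11.3] a 3.5
red [260, 192, 12, 81, 621] c [ 485.5 -239.5] sz [ 8.4 90.7] a 3.2
red [454, 193, 28, 108, 1237] c [ 703.  -245.3] sz [ 12.8 126.7] a 3.2
white [347, 194, 122, 106, 7926] c [ 631.4 -246.3] sz [121.1 121.2] a 3.0
white [270, 196, 24, 75, 1108] c [ 504.  -236.7] sz [23.  82.2] a 3.3
white [311, 222, 20, 8, 156] c [ 542.6 -224.5] sz [19.5  7.6] a 3.5
white [307, 242, 25, 59, 1255] c [ 544.3 -277.7] sz [26.3 69.9] a 3.5
black [370, 186, 117, 7, 731] c [ 635.2 -173.1] sz [104.6   5.5] a 3.5
black [344, 228, 237, 134, 12231] c [ 695.2 -281.3] sz [250.3 151.4] a 4.2
black [291, 237, 57, 95, 2090] c [ 544.1 -276.5] sz [ 57.1 104.4] a 3.5
black [58, 271, 237, 96, 11836] c [ 396.3 -327.3] sz [250.2 115.2] a 4.1
black [0, 328, 640, 72, 20558] c [ 552.1 -389.1] sz [788.2 109.6] a 3.4
Tred [539, 142, 5, 40, 93] c [ 691.7 -664.9] sz [122.1   9.4] a 0.3
Tred [531, 145, 15, 83, 428] c [ 616.5 -651.1] sz [252.7  37.1] a 0.6
Tred [383, 153, 17, 4, 60] c [ 700.8 -204.5] sz [ 9.4 49.2] a 1.5
Tred [402, 152, 24, 4, 85] c [ 705.8 -273.6] sz [ 9.4 70.6] a 1.5
Tred [317, 182, 10, 32, 199] c [561.4   4.2] sz [21.4 95.7] a 86.0
```

View pics/w7.png

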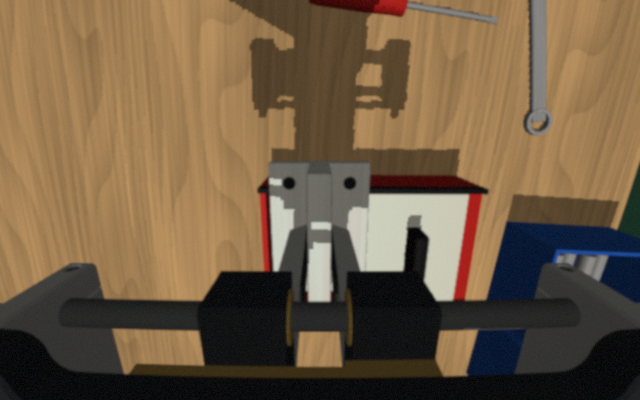

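The bracket hangs straight at columns 270–370. The case walls put the bay centre at about (534.5,-255) at 3.5°. I'll move over the bay and descend most of the way.

Request:
step_arm(
  targets=[
    {"dx": -2, "dy": -20, "dz": 0, "rx": 0, "ry": 0, "rz": 0, "jaw": 5},
    {"dx": -5, "dy": -42, "dz": 0, "rx": 0, "ry": 0, "rz": 0, "jaw": 5},
    {"dx": -5, "dy": -56, "dz": 0, "rx": 0, "ry": 0, "rz": 0, "jaw": 5},
    {"dx": -5, "dy": -59, "dz": 0, "rx": 0, "ry": 0, "rz": 0, "jaw": 5},
    {"dx": -5, "dy": -59, "dz": -10, "rx": 0, "ry": 0, "rz": 0, "jaw": 5},
    {"dx": -5, "dy": -59, "dz": -25, "rx": 0, "ry": 0, "rz": 0, "jaw": 5},
    {"dx": -5, "dy": -59, "dz": -35, "rx": 0, "ry": 0, "rz": 0, "jaw": 5},
    {"dx": -5, "dy": -59, "dz": -40, "rx": 0, "ry": 0, "rz": 0, "jaw": 5},
  ],
)

```text
clock: 14.42
tool_pos: [533.8, -255.3, 101.1]
ee_rot: [[-0.062, 0.998, -0.002], [0.998, 0.062, 0.001], [0.001, -0.002, -1.0]]
wrist_force: [-0.5, 0.4, -4.6]
gripper_width: 13.9
grip_force: 30.0
```

Request:
step_arm(
  targets=[
    {"dx": 0, "dy": 0, "dz": -5, "rx": 0, "ry": 0, "rz": 0, "jaw": 5},
    {"dx": 0, "dy": 0, "dz": -15, "rx": 0, "ry": 0, "rz": 0, "jaw": 5},
    {"dx": 0, "dy": 0, "dz": -30, "rx": 0, "ry": 0, "rz": 0, "jaw": 5},
    {"dx": 0, "dy": 0, "dz": -45, "rx": 0, "ry": 0, "rz": 0, "jaw": 5},
    {"dx": 0, "dy": 0, "dz": -60, "rx": 0, "ry": 0, "rz": 0, "jaw": 5},
    {"dx": 0, "dy": 0, "dz": -70, "rx": 0, "ry": 0, "rz": 0, "jaw": 5},
    {"dx": 0, "dy": 0, "dz": -78, "rx": 0, "ry": 0, "rz": 0, "jaw": 5},
    {"dx": 0, "dy": 0, "dz": -78, "rx": 0, "ry": 0, "rz": 0, "jaw": 5},
  ],
)

```text
clock: 15.42
tool_pos: [534.0, -255.9, 24.0]
ee_rot: [[-0.061, 0.998, -0.001], [0.998, 0.061, 0.001], [0.001, -0.001, -1.0]]
wrist_force: [-0.5, -0.1, -4.4]
gripper_width: 13.8
grip_force: 30.0
```

Tool z is 24, so the base is about 14 mm above the floor. Next are slow steps down.

Request:
step_arm(
  targets=[
    {"dx": 0, "dy": 0, "dz": -3, "rx": 0, "ry": 0, "rz": 0, "jaw": 5},
    {"dx": 0, "dy": 0, "dz": -5, "rx": 0, "ry": 0, "rz": 0, "jaw": 5},
    {"dx": 0, "dy": 0, "dz": -7, "rx": 0, "ry": 0, "rz": 0, "jaw": 5},
    {"dx": 0, "dy": 0, "dz": -9, "rx": 0, "ry": 0, "rz": 0, "jaw": 5},
    {"dx": 0, "dy": 0, "dz": -10, "rx": 0, "ry": 0, "rz": 0, "jaw": 5},
    {"dx": 0, "dy": 0, "dz": -11, "rx": 0, "ry": 0, "rz": 0, "jaw": 5},
    {"dx": 0, "dy": 0, "dz": -12, "rx": 0, "ry": 0, "rz": 0, "jaw": 5},
    {"dx": 0, "dy": 0, "dz": -12, "rx": 0, "ry": 0, "rz": 0, "jaw": 5},
  ],
)

```text
clock: 16.42
tool_pos: [534.4, -256.1, 12.7]
ee_rot: [[-0.061, 0.998, -0.0], [0.998, 0.061, 0.0], [0.0, -0.0, -1.0]]
wrist_force: [-0.2, 0.9, -5.2]
gripper_width: 13.7
grip_force: 30.0
```

Request:
step_arm(
  targets=[
    {"dx": 0, "dy": 0, "dz": -0.7, "rx": 0, "ry": 0, "rz": 0, "jaw": 5},
    {"dx": 0, "dy": 0, "dz": -1, "rx": 0, "ry": 0, "rz": 0, "jaw": 5},
    {"dx": 0, "dy": 0, "dz": -1, "rx": 0, "ry": 0, "rz": 0, "jaw": 5},
  ],
)

```text
clock: 16.8
tool_pos: [534.4, -256.1, 11.8]
ee_rot: [[-0.061, 0.998, 0.0], [0.998, 0.061, 0.0], [0.0, 0.0, -1.0]]
wrist_force: [0.2, 0.7, -4.5]
gripper_width: 13.9
grip_force: 30.0
```

Request:
step_arm(
  targets=[
    {"dx": 0, "dy": 0, "dz": -0.7, "rx": 0, "ry": 0, "rz": 0, "jaw": 5},
    {"dx": 0, "dy": 0, "dz": -1.4, "rx": 0, "ry": 0, "rz": 0, "jaw": 5},
    {"dx": 0, "dy": 0, "dz": -1.5, "rx": 0, "ry": 0, "rz": 0, "jaw": 5},
  ],
)

```text
clock: 17.18
tool_pos: [534.4, -256.0, 10.2]
ee_rot: [[-0.061, 0.998, -0.0], [0.998, 0.061, 0.0], [0.0, -0.0, -1.0]]
wrist_force: [-0.8, -0.3, -4.8]
gripper_width: 14.0
grip_force: 30.0
```

Request:
step_arm(
  targets=[
    {"dx": 0, "dy": 0, "dz": -0.5, "rx": 0, "ry": 0, "rz": 0, "jaw": 5},
    {"dx": 0, "dy": 0, "dz": -1, "rx": 0, "ry": 0, "rz": 0, "jaw": 5},
    {"dx": 0, "dy": 0, "dz": -1, "rx": 0, "ry": 0, "rz": 0, "jaw": 5},
  ],
)

```text
clock: 17.55
tool_pos: [534.5, -256.1, 9.5]
ee_rot: [[-0.061, 0.998, 0.0], [0.998, 0.061, -0.0], [-0.0, 0.0, -1.0]]
wrist_force: [-0.5, 0.2, -3.0]
gripper_width: 14.1
grip_force: 30.0
```

Force is starting to unload at z 9.5, as predicted. I'll go slightly further.

Request:
step_arm(
  targets=[
    {"dx": 0, "dy": 0, "dz": -0.5, "rx": 0, "ry": 0, "rz": 0, "jaw": 5},
    {"dx": 0, "dy": 0, "dz": -0.8, "rx": 0, "ry": 0, "rz": 0, "jaw": 5},
    {"dx": 0, "dy": 0, "dz": -0.8, "rx": 0, "ry": 0, "rz": 0, "jaw": 5},
  ],
)

```text
clock: 17.92
tool_pos: [534.6, -256.2, 9.5]
ee_rot: [[-0.061, 0.998, 0.001], [0.998, 0.061, -0.0], [-0.0, 0.001, -1.0]]
wrist_force: [-2.1, 1.2, 3.6]
gripper_width: 14.3
grip_force: 30.0
```

The bracket is seated (+3.6 N). I'll release and lift.

Request:
step_arm(
  targets=[
    {"dx": 0, "dy": 0, "dz": 0, "rx": 0, "ry": 0, "rz": 0, "jaw": 36},
    {"dx": 0, "dy": 0, "dz": 0, "rx": 0, "ry": 0, "rz": 0, "jaw": 36},
    {"dx": 0, "dy": 0, "dz": 0, "rx": 0, "ry": 0, "rz": 0, "jaw": 36},
    {"dx": 0, "dy": 0, "dz": 10, "rx": 0, "ry": 0, "rz": 0, "jaw": 36},
    {"dx": 0, "dy": 0, "dz": 40, "rx": 0, "ry": 0, "rz": 0, "jaw": 36},
    {"dx": 0, "dy": 0, "dz": 90, "rx": 0, "ry": 0, "rz": 0, "jaw": 36},
    {"dx": 0, "dy": 0, "dz": 135, "rx": 0, "ry": 0, "rz": 0, "jaw": 36},
    {"dx": 0, "dy": 0, "dz": 140, "rx": 0, "ry": 0, "rz": 0, "jaw": 36},
  ],
)

```text
clock: 18.92
tool_pos: [536.9, -257.5, 154.4]
ee_rot: [[-0.061, 0.998, 0.009], [0.998, 0.061, -0.005], [-0.006, 0.009, -1.0]]
wrist_force: [-0.8, -0.3, -0.3]
gripper_width: 35.9
grip_force: 0.0
```

Request:
step_arm(
  targets=[
    {"dx": 40, "dy": 20, "dz": 0, "rx": 0, "ry": 0, "rz": 0, "jaw": 36},
    {"dx": 90, "dy": 30, "dz": 0, "rx": 0, "ry": 0, "rz": 0, "jaw": 36},
    {"dx": 100, "dy": 37, "dz": 0, "rx": 0, "ry": 0, "rz": 0, "jaw": 36},
    {"dx": 100, "dy": 37, "dz": 0, "rx": 0, "ry": 0, "rz": 0, "jaw": 36},
    {"dx": 100, "dy": 37, "dz": 0, "rx": 0, "ry": 0, "rz": 0, "jaw": 36},
  ],
)

```text
clock: 19.55
tool_pos: [633.3, -219.5, 148.4]
ee_rot: [[-0.06, 0.998, -0.001], [0.998, 0.06, -0.0], [-0.0, -0.001, -1.0]]
wrist_force: [0.5, -0.4, -0.1]
gripper_width: 35.9
grip_force: 0.0
```

Run:
```python
from m import *
for i in range(2): c=cap('wrist')
s=get_state();print(s['tool_pos'],s['clock'],s['gripper_width'],s['wrist_force'])
im=c['image'];cv2.imwrite('pics/w8.png',im)
# black bar on white cover: dark pixels inside white comp hull
h=cv2.cvtColor(im,cv2.COLOR_BGR2HSV)
comps(c,'white',(0,0,150),(180,60,255),70,300)
comps(c,'red',(0,130,40),(7,255,255),64)
for v in (35,50): comps(c,f'blk{v}',(0,0,0),(180,255,v),100,200)
p=proj(c,[[640,-248,100],[534.5,-255,58]]);print(p)
```

```text
[ 633.47205674 -219.72889339  149.00505002] 19.65 36.24808308813338 [ 0.11403797 -0.91898765  0.33045271]
white [453, 0, 16, 79, 492] c [752.3 -65.4] sz [10.7 67.3] a 13.2
white [269, 164, 109, 115, 8641] c [ 638.7 -248.7] sz [107.5 126.6] a 3.3
white [205, 171, 32, 93, 1843] c [ 532.9 -249.3] sz [ 24.4 101.6] a 3.5
white [240, 171, 27, 71, 1516] c [ 566.7 -234.3] sz [24.  75.3] a 3.4
red [178, 151, 212, 7, 1079] c [ 594.8 -178.7] sz [212.6   6.2] a 3.3
red [169, 162, 92, 111, 3269] c [ 526.3 -253.2] sz [ 88.2 124.9] a 3.2
red [373, 162, 21, 111, 1404] c [ 701.6 -242.5] sz [ 15.6 123.9] a 3.2
blk35 [165, 157, 229, 95, 1673] c [ 597.9 -221.7] sz [201.8  90.4] a 3.7
blk35 [318, 199, 11, 63, 532] c [ 638.7 -244.1] sz [ 9.1 62.4] a 3.9
blk35 [252, 231, 135, 78, 1498] c [ 636.7 -287. ] sz [136.9  84.4] a 4.4
blk35 [0, 271, 640, 129, 28298] c [ 644.9 -380.1] sz [791.2 187.5] a 3.4
blk35 [377, 271, 194, 95, 7996] c [ 804.  -331.9] sz [205.6 115.2] a 6.1
blk50 [165, 156, 230, 97, 2168] c [ 598.8 -221. ] sz [202.7  92.3] a 4.5
blk50 [318, 199, 12, 63, 704] c [ 639.  -244.1] sz [10.3 62.4] a 3.3
blk50 [0, 229, 640, 171, 47548] c [ 642.6 -359. ] sz [808.7 233.8] a 3.4
[[324.26029114 234.92630133]
 [226.4182407  220.37551321]]
```

The cover centre and bar are at about (639,-248). I'll go over it, descend to tip z of about 77, and grip.

Request:
step_arm(
  targets=[
    {"dx": 5.5, "dy": -28, "dz": 0, "rx": 0, "ry": 0, "rz": 0, "jaw": 36},
    {"dx": 5.5, "dy": -28, "dz": -20, "rx": 0, "ry": 0, "rz": 0, "jaw": 36},
    {"dx": 5.5, "dy": -28, "dz": -40, "rx": 0, "ry": 0, "rz": 0, "jaw": 36},
    {"dx": 5.5, "dy": -28, "dz": -60, "rx": 0, "ry": 0, "rz": 0, "jaw": 36},
    {"dx": 5.5, "dy": -28, "dz": -78, "rx": 0, "ry": 0, "rz": 0, "jaw": 36},
    {"dx": 5.5, "dy": -28, "dz": -88, "rx": 0, "ry": 0, "rz": 0, "jaw": 36},
    {"dx": 5.5, "dy": -28, "dz": -93, "rx": 0, "ry": 0, "rz": 0, "jaw": 36},
    {"dx": 5.5, "dy": -28, "dz": -93, "rx": 0, "ry": 0, "rz": 0, "jaw": 36},
  ],
)

```text
clock: 20.65
tool_pos: [640.1, -247.1, 55.5]
ee_rot: [[-0.061, 0.998, 0.0], [0.998, 0.061, -0.0], [-0.0, 0.0, -1.0]]
wrist_force: [-0.1, -0.7, 0.2]
gripper_width: 35.8
grip_force: 0.0
```

Request:
step_arm(
  grip_force=20,
  targets=[
    {"dx": 0, "dy": 0, "dz": 0, "rx": 0, "ry": 0, "rz": 0, "jaw": 36},
    {"dx": 0, "dy": 0, "dz": 0, "rx": 0, "ry": 0, "rz": 0, "jaw": 5},
    {"dx": 0, "dy": 0, "dz": 0, "rx": 0, "ry": 0, "rz": 0, "jaw": 5},
    {"dx": 0, "dy": 0, "dz": 0, "rx": 0, "ry": 0, "rz": 0, "jaw": 5},
    {"dx": 0, "dy": 0, "dz": 0, "rx": 0, "ry": 0, "rz": 0, "jaw": 5},
  ],
)

```text
clock: 21.28
tool_pos: [639.8, -247.2, 55.8]
ee_rot: [[-0.061, 0.998, 0.0], [0.998, 0.061, -0.0], [-0.0, 0.0, -1.0]]
wrist_force: [-0.5, -0.1, 0.8]
gripper_width: 13.6
grip_force: 20.0
```

Gripped. Now I'll slide the cover along the case's -x.

Request:
step_arm(
  targets=[
    {"dx": -6, "dy": -0.4, "dz": 0, "rx": 0, "ry": 0, "rz": 0, "jaw": 5},
    {"dx": -18, "dy": -1.1, "dz": 0, "rx": 0, "ry": 0, "rz": 0, "jaw": 5},
    {"dx": -32, "dy": -2, "dz": 0, "rx": 0, "ry": 0, "rz": 0, "jaw": 5},
    {"dx": -47, "dy": -2.8, "dz": 0, "rx": 0, "ry": 0, "rz": 0, "jaw": 5},
    {"dx": -62, "dy": -3.7, "dz": 0, "rx": 0, "ry": 0, "rz": 0, "jaw": 5},
    {"dx": -77, "dy": -4.6, "dz": 0, "rx": 0, "ry": 0, "rz": 0, "jaw": 5},
    {"dx": -88, "dy": -5.3, "dz": 0, "rx": 0, "ry": 0, "rz": 0, "jaw": 5},
    {"dx": -94, "dy": -5.7, "dz": 0, "rx": 0, "ry": 0, "rz": 0, "jaw": 5},
  ],
)

```text
clock: 22.28
tool_pos: [545.3, -252.7, 55.8]
ee_rot: [[-0.061, 0.998, 0.0], [0.998, 0.061, 0.0], [0.0, 0.0, -1.0]]
wrist_force: [1.8, 1.0, 3.3]
gripper_width: 13.6
grip_force: 20.0
```

Request:
step_arm(
  targets=[
    {"dx": -2, "dy": -0.1, "dz": 0, "rx": 0, "ry": 0, "rz": 0, "jaw": 5},
    {"dx": -4, "dy": -0.2, "dz": 0, "rx": 0, "ry": 0, "rz": 0, "jaw": 5},
    {"dx": -6, "dy": -0.4, "dz": 0, "rx": 0, "ry": 0, "rz": 0, "jaw": 5},
    {"dx": -8, "dy": -0.5, "dz": 0, "rx": 0, "ry": 0, "rz": 0, "jaw": 5},
    {"dx": -8, "dy": -0.5, "dz": 0, "rx": 0, "ry": 0, "rz": 0, "jaw": 5},
  ],
)

```text
clock: 22.9
tool_pos: [537.9, -253.2, 55.8]
ee_rot: [[-0.061, 0.998, 0.0], [0.998, 0.061, 0.0], [0.0, 0.0, -1.0]]
wrist_force: [1.5, 1.9, 4.4]
gripper_width: 14.2
grip_force: 20.0
```

Request:
step_arm(
  targets=[
    {"dx": -1, "dy": 0, "dz": 0, "rx": 0, "ry": 0, "rz": 0, "jaw": 5},
    {"dx": -2, "dy": -0.1, "dz": 0, "rx": 0, "ry": 0, "rz": 0, "jaw": 5},
    {"dx": -3, "dy": -0.1, "dz": 0, "rx": 0, "ry": 0, "rz": 0, "jaw": 5},
    {"dx": -3, "dy": -0.1, "dz": 0, "rx": 0, "ry": 0, "rz": 0, "jaw": 5},
  ],
)

```text
clock: 23.4
tool_pos: [536.1, -253.3, 55.8]
ee_rot: [[-0.061, 0.998, 0.003], [0.998, 0.061, -0.0], [-0.0, 0.003, -1.0]]
wrist_force: [5.6, 1.9, 3.3]
gripper_width: 13.7
grip_force: 20.0
```

Request:
step_arm(
  targets=[
    {"dx": -1, "dy": 0, "dz": 0, "rx": 0, "ry": 0, "rz": 0, "jaw": 5},
    {"dx": -2, "dy": -0.1, "dz": 0, "rx": 0, "ry": 0, "rz": 0, "jaw": 5},
    {"dx": -3, "dy": -0.1, "dz": 0, "rx": 0, "ry": 0, "rz": 0, "jaw": 5},
    {"dx": -3, "dy": -0.1, "dz": 0, "rx": 0, "ry": 0, "rz": 0, "jaw": 5},
  ],
)

```text
clock: 23.9
tool_pos: [536.2, -253.3, 55.8]
ee_rot: [[-0.062, 0.998, 0.009], [0.998, 0.062, -0.0], [-0.001, 0.009, -1.0]]
wrist_force: [12.5, 2.4, 0.1]
gripper_width: 14.1
grip_force: 20.0
```

The cover is at its stop (12.5 N with no motion). I'll release, lift clear, and verify.

Request:
step_arm(
  targets=[
    {"dx": 3.5, "dy": 0.2, "dz": 0, "rx": 0, "ry": 0, "rz": 0, "jaw": 5},
    {"dx": 3.5, "dy": 0.2, "dz": 0, "rx": 0, "ry": 0, "rz": 0, "jaw": 36},
    {"dx": 3.5, "dy": 0.2, "dz": 0, "rx": 0, "ry": 0, "rz": 0, "jaw": 36},
    {"dx": 3.5, "dy": 0.2, "dz": 0, "rx": 0, "ry": 0, "rz": 0, "jaw": 36},
    {"dx": 3.5, "dy": 0.2, "dz": 0, "rx": 0, "ry": 0, "rz": 0, "jaw": 36},
    {"dx": 3.5, "dy": 0.2, "dz": 40, "rx": 0, "ry": 0, "rz": 0, "jaw": 36},
    {"dx": 3.5, "dy": 0.2, "dz": 90, "rx": 0, "ry": 0, "rz": 0, "jaw": 36},
    {"dx": 3.5, "dy": 0.2, "dz": 120, "rx": 0, "ry": 0, "rz": 0, "jaw": 36},
  ],
)

```text
clock: 24.9
tool_pos: [536.1, -253.8, 178.7]
ee_rot: [[-0.061, 0.998, 0.003], [0.998, 0.061, -0.002], [-0.002, 0.003, -1.0]]
wrist_force: [-0.4, -0.1, -0.3]
gripper_width: 36.1
grip_force: 0.0
```

Request:
step_arm(
  targets=[
    {"dx": 0, "dy": 30, "dz": 0, "rx": 0, "ry": 0, "rz": 0, "jaw": 36},
    {"dx": 0, "dy": 70, "dz": 0, "rx": 0, "ry": 0, "rz": 0, "jaw": 36},
    {"dx": 0, "dy": 70, "dz": 0, "rx": 0, "ry": 0, "rz": 0, "jaw": 36},
    {"dx": 0, "dy": 70, "dz": 0, "rx": 0, "ry": 0, "rz": 0, "jaw": 36},
  ],
)

```text
clock: 25.4
tool_pos: [535.3, -183.7, 175.5]
ee_rot: [[-0.061, 0.998, -0.0], [0.998, 0.061, -0.001], [-0.001, -0.0, -1.0]]
wrist_force: [0.4, 0.2, -0.4]
gripper_width: 36.4
grip_force: 0.0
```

Run:
```python
from m import *
for i in range(2): c=cap('wrist')
s=get_state();print(s['tool_pos'],s['clock'],s['wrist_force'],s['gripper_width'])
comps(c,'white',(0,0,140),(180,60,255),70,300)
comps(c,'red',(0,130,40),(7,255,255),64,300)
d=cap('side')
comps(d,'Swhite',(0,0,150),(180,60,255),70,150)
comps(d,'Syellow',(20,120,60),(35,255,255),86,50)
```

```text
[ 535.31343528 -184.226621    175.29753569] 25.5 [0.20366943 0.64193711 0.23006667] 36.311490475989366
white [517, 18, 11, 101, 593] c [734.8 -45. ] sz [10.3 97.5] a 13.5
white [268, 197, 96, 100, 6198] c [ 535.7 -254.6] sz [107.2 126.9] a 3.4
red [313, 3, 89, 34, 2001] c [562.4 -10.4] sz [22.6 87.7] a 85.9
red [271, 179, 193, 12, 1677] c [ 589.9 -175. ] sz [218.1  12.6] a 3.4
red [364, 196, 104, 78, 6998] c [ 649.5 -234. ] sz [118.1  98.9] a 3.1
Swhite [0, 0, 169, 70, 7123] c [ 177.1 2022.9] sz [771.2 951.6] a 88.0
Swhite [177, 0, 13, 35, 229] c [ 671.8 1734.3] sz [538.9  43.4] a 75.8
Swhite [198, 0, 88, 80, 4854] c [ 829.7 1345.1] sz [1074.6  416.1] a 69.2
Swhite [11, 100, 93, 47, 2056] c [-121.4  963.9] sz [208.1 349.2] a 89.8
Swhite [214, 135, 20, 22, 310] c [406.2 436.9] sz [136.9  66.9] a 71.7
Swhite [0, 159, 14, 32, 234] c [-337.7  711.3] sz [207.7  45.3] a 86.6
Swhite [358, 182, 44, 29, 205] c [732.  -90.3] sz [ 34.8 170.1] a 12.1
Swhite [0, 200, 91, 200, 9456] c [-311.4   96.7] sz [851.7 152.1] a 90.0
Swhite [329, 232, 56, 43, 1081] c [ 535.7 -253.8] sz [107.5 127.9] a 2.9
Swhite [443, 289, 28, 27, 236] c [ 665.4 -537.3] sz [86.7 24.8] a 89.3
Swhite [360, 295, 24, 19, 359] c [ 471.4 -427.4] sz [57.6 60.1] a 58.8
Syellow [58, 67, 18, 8, 74] c [ -13.6 1390.6] sz [52.  76.1] a 89.3
Syellow [241, 158, 10, 17, 105] c [418.4 261.9] sz [97.1 25.1] a 85.4
Syellow [475, 240, 22, 17, 184] c [ 846.8 -442.6] sz [59.9 35. ] a 88.5
Syellow [464, 246, 21, 17, 159] c [ 806.3 -442.8] sz [60.6 27.2] a 87.9
Syellow [358, 306, 27, 45, 878] c [ 421.3 -491.8] sz [133.8  63. ] a 51.3
```

```bash
python3 -c "
from cell import job;print(job.finish_job())"
```

```text
the job is handed in; nothing more can be done
None
```

The job is handed in at about 26 s: the vise jaw is open against its stop, the bracket is set down in the red case's bay, and the white cover is shut against its stop.

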